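Load the dust-off cabinet and show its filter plate

ROBOT

A 6-joint arm with a two-finger parallel gripper is mounted at the origin on the work surface. World frame = base frame: x ahead of the robot, y to its left, z up, the work surface at z = 0. Lengths are in m, angles in rad, forces in N, time in s.
With the tool pointing down it reaches from about 0.25 to 0.775 m from the base axis. Payload 4 kg.
Tool frame: the origin (TCP) lies between the finger pads; the fingertips stand 25 mm ahead of it and the grasp point (between the pads) lies 6 mm ahead of it (robot.tip_reach is the z of the fingertips in the tool frame, in m); z points along the fingers, y is the line along which they close (so a half turn about z gives the same grasp; the last joint's range is limited). The gripper opens to 94 mm and grips with 3 to 60 N. Pads are 16 mm wide; open, the fingers measure 119 mm over their backs; the gripper's body (75 mm by 177 mm) begins 78 mm behind the grasp point.
Start: joints at [-1.339, 0.087, 1.371, -0, 1.684, -0.103], TCP at [0.181, -0.519, 0.231] pointing down, gripper open.
Joint ranges: [-3.1, 3.1], [-0.76, 2.03], [0.27, 2.55], [-1.08, 4.22], [0.17, 2.65], [-2.57, 2.57]. Speed limits (rad/s): [2.79, 2.79, 3.14, 3.14, 3.14, 3.14].

INTERFACE

Orientations are given as [roll, pitch, yaw] about the fixed x, y, z axes, in that order (R = Rz(yaw) Ry(pitch) Rx(roll)).
In Python, from bench import robot gives the robot as it stands. The module is installed in compiled form; this text tells all that it offers.
- The arm moves only by the shell command python3 -m handwheel 'ROWS'. ROWS is JSON, a list of rows, each a list of 3 entries, a list of its own where there are three numbers: the turn, a rotation vector about the world's x, y, z in units of 90 degrees (1.0 is 90 degrees), then the shift along the world's x, y, z in units of 0.05 m (1.0 is 0.05 m), then the closure, from 0 (fully open) to 1 (shut). A call has 1 to 5 rows; each row shifts and turns the commanded pose from where the row before left it; what a row does not reach is not made up. A row lasts 1/10 s, in which the tool goes at most 50 mm and 8.59 degrees, less where a joint would pass 70% of its speed; a pose out of reach is approached as far as the arm can. A call with a number of a shift or a turn outside -1 to 1 is refused whole. A call with a gripper value outside its range is refused whole. The fingers move at their own pace and stop on an object; the grip force is fixed at half the most. Time passes only in rows, so rows that do not move let the fingers close. It gives the time, the measured TCP pose, the force, the opening and the grip force at its end, in the units of the state.
- robot.get_obs(): the state, without advancing time (a new reading comes with each control period).
- robot.snapshot(name): name is "side" or "top"; returns (picture, depth): 400x640x3 uint8, red, green, blue; 400x640 float32, m along the optical axis (not along the pixel's ray), 0 where there is no reading.
- robot.calibration(name): a dict with "mtx" (3x3 intrinsics, pixels), "extrinsics" (4x4, takes a point from camera to world coordinates). Camera axes: x right, y down, z forward; pixel columns grow to the right and rows downward; lengths in m; the calibration is good to about 2 mm. A picture is of the moment at which its call begins. calibration takes no time and is no camera call.
- robot.close_job(): hands the job in; it is judged then, once.
Trained networks look in the newest picture that a camera, given by its name, has taken for a name from the list of things; names that differ only in an ending like _2 or _b are one class to them, and where a whole thing is asked for, a point or a joint stands for the part that bears it (a point fixed in the world has none). Each returns a list of dicts, best first, with "p" (0 to 1); they miss things now and then, are a little off and sometimes report something else, mostly with a low value. They report only what shows in the picture. A call takes as long as a camera call.
- robot.boxes_of(query, camera): "bbox" ([left, top, right, bottom] in pixels, round what is visible of it).
The state is a dict: "time": time; "joint_positions": joint angles; "qvel": joint speeds; "joint_torque": joint torques, N m; "tool_pos": TCP position; "ee_rot": TCP orientation; "wrist_force": force on the tool from outside, world axes, zero at the start; "wrist_torque": the same for the moment, N m; "width": finger opening in m; "finger_force": force on a finger pad.
Only numpy, scipy, OpenCV 4.12 (cv2) and the standard library are available. Lean on these libraries where they do the work, as an engineer would, in place of code of your own. Each camera call takes 0.05 s, during which the arm holds its last target. There are 200 camera calls.

TASK

Get the bench dust-off cabinet ready: first slide the tray of clips by its handle into the cabinet's low opening until it is fully home, keeping the clips in it. Then raise the flap on the cabinet's top and leave it standing open, draw out the filter plate hidden beneath, and finish still holding the plate in the air, upright, tab up, in front of the inspection camera: one broad face square to the lens, its middle level with the lens and about 17 cm straight out from it. Do not knock the camera, the two bins or the jar.

Things in the scene. Friction and masses are not known exactly. Their poses are not given: they have to be found in the camera images.
- unit: Grey dust-off cabinet, fixed, pose varies. Origin on the table; +x points from the tray opening to the tower. Tray bay x -80 to 0 mm: inner width 118, open at the -x end, no floor (the tray slides on the table), roof 45 to 51 mm up; cheeks splay to y +-70 at x -106. Back stop at x 0, the tower's front: x 0 to 140, y +-85, 113 mm high, walls 5, open-topped under the flap.
- tray_grip (a point): Where to grip the upright handle of the loose grey tray, 47 mm up. +x points into the tray (120 by 112 mm, rim 18 high, floor and walls 4, 0.25 kg), whose far end face is at x +126. Handle: block 12 mm thick (x), 34 wide (y), 62 high, on the tray's near end. Starts outside the opening, askew; fully home this point is at x -126, y 0 of the cabinet, axes parallel.
- clip_a_mid (a point): Centre of a loose flat yellow plastic clip, 50 by 20 by 6 mm, lying in the tray; must stay in it.
- clip_b_mid (a point): Second such clip in the tray.
- clip_c_mid (a point): Third such clip in the tray.
- flap (a joint): Angle of the cabinet's top flap, rad: 0 shut, 1.57 upright, 1.9 at the stop. A stiff hinge holds it wherever it is left; raising it takes 2 to 3 N at the handle. Aluminium, 140 by 170 by 6 mm, covering the tower, its underside 113 mm up.
- flap_handle (a point): Middle of the flap's handle: a round steel bar 10 mm thick and 90 mm long (along the cabinet's y), 35 mm above the flap's top face, on a leg at each end. With the flap shut it lies at x 20, y 0, z 154.5 mm of the cabinet. Moves with the flap.
- flap_hinge (a point): Point on the flap's hinge line, the tower's far top edge (along the cabinet's y), at x 140, y 0, z 113.5 mm of the cabinet. The handle swings about it at 127 mm radius, up and over to the cabinet's +x.
- filter_center (a point): Middle of the loose filter plate's body, 90 (x) by 14 (y) by 80 mm high, 0.14 kg, grey frame, pleated sheet; a tab 36 (x) by 14 (y) mm tops it, 40 to 55 mm above this point. Stands under the flap at x 70, y 0, z 52 mm of the cabinet, axes parallel to it, in a slot 38 mm deep (floor 12 mm up, cheeks to 50 mm, 1.8 mm play). Above the cheeks 70 mm is free on either side. Lifts straight up.
- lens (a point): Front glass of the inspection camera, a black box 60 mm wide with a short lens, on a post with a 90 mm square foot, fixed to the table, top 173 mm high; position and yaw vary. Lens centre 150 mm above the table; the camera looks along this point's -x (level, roughly towards the robot), z up.
- blue_bin: Blue open-fronted parts bin, 150 by 104 by 72 mm, 0.5 kg, loose. Leave alone. Origin at the centre of its underside.
- green_bin: Green bin like the blue one. Leave alone. Origin at the centre of its underside.
- jar: Clear plastic jar, 60 mm wide, 90 mm high, 0.3 kg, loose. Leave alone. Origin at the centre of its underside.

How it is judged:
On the way, in this order (a step that is already met when the one before it is completed fails the run):
1. the loaded tray is fully home in the cabinet (x of tray_grip in the frame of unit above -0.133 m and y of tray_grip in the frame of unit between -0.01 and 0.01 m and angle between the x axis of tray_grip and the x axis of unit, either way round below 0.08 rad and height (world z) of tray_grip below 0.055 m and x of clip_a_mid in the frame of tray_grip between 0 and 0.126 m and y of clip_a_mid in the frame of tray_grip between -0.058 and 0.058 m and z of each of clip_a_mid, clip_b_mid, clip_c_mid in the frame of tray_grip below -0.02 m and x of clip_b_mid in the frame of tray_grip between 0 and 0.126 m and y of clip_b_mid in the frame of tray_grip between -0.058 and 0.058 m and x of clip_c_mid in the frame of tray_grip between 0 and 0.126 m and y of clip_c_mid in the frame of tray_grip between -0.058 and 0.058 m), for 0.2 s.
2. the flap is raised, the filter still in its slot (value of joint flap above 1.2 rad and z of filter_center in the frame of unit below 0.075 m), for 0.2 s.
3. the filter plate is drawn up out of its slot in the fingers (height (world z) of filter_center above 0.095 m and contact force between filter and the fingers above 1 N), for 0.1 s.
At the end, for the whole second after the job is handed in: Tray within 7 mm of home, straight, clips in it; flap open past 1.2 rad; filter plate still, in the fingers, touching nothing else, tab up within 14 deg, its middle 110 to 230 mm out from the lens, within 30 mm of its axis sideways and in height, face square to it within 14 deg (all of step 1 and value of joint flap above 1.2 rad and x of filter_center in the frame of lens between -0.23 and -0.11 m and y of filter_center in the frame of lens between -0.03 and 0.03 m and z of filter_center in the frame of lens between -0.03 and 0.03 m and angle between the y axis of filter_center and the x axis of lens, either way round below 0.25 rad and angle between filter_center's own z axis and vertical below 0.25 rad and contact force between filter and the fingers above 1 N and linear speed of filter below 0.03 m/s and contact force between filter and unit below 0.2 N and contact force between filter and tray below 0.2 N and contact force between filter and camera below 0.2 N); the arm keeps its last pose, push and grip.
It fails at once if blue_bin knocked: moved more than 20 mm (distance of blue_bin from where it was at the start of the episode above 0.02 m).
It fails at once if green_bin knocked: moved more than 20 mm (distance of green_bin from where it was at the start of the episode above 0.02 m).
It fails at once if jar knocked: moved more than 20 mm (distance of jar from where it was at the start of the episode above 0.02 m).
It fails at once if the camera is struck or pushed (contact force between camera and anything else above 5 N).
It also fails if it takes over 70 s, if anything falls off the work surface, if the arm or the gripper's body presses on something with over 40 N, if the wrist force passes 120 N, or if a joint passes its speed limit or range.

## Working session

There is one attempt and no reset: what is moved stays moved. The work goes in short steps, Python scripts to look and compute and a shell command to move; the robot and the scene stay as the last step left them, time stands still between calls to the robot, and variables do not carry over. Pictures are saved under pics/ and viewed, at most 10 in all, crops included, and the job is handed in when it is done.

```bash
mkdir -p pics; cat > h.py <<'E'
import numpy as np, cv2
from bench import robot
def snap(n,f=None):
    im,d=robot.snapshot(n)
    if f: cv2.imwrite('pics/'+f,im[:,:,::-1])
    c=robot.calibration(n);K=np.array(c['mtx']);T=np.array(c['extrinsics'])
    v,u=np.mgrid[0:400,0:640]
    P=np.stack([(u-K[0,2])/K[0,0]*d,(v-K[1,2])/K[1,1]*d,d],-1)@T[:3,:3].T+T[:3,3]
    P[d==0]=np.nan
    return im,d,P,K,T
E
python3 - <<'E'
from h import *
np.set_printoptions(precision=3,suppress=True)
for n in ('top','side'):
    im,d,P,K,T=snap(n,n+'0.png'); np.save(n+'P0.npy',P); print(n,T,K[0,0])
    for q in ['unit','tray_grip','flap_handle','lens','blue_bin','green_bin','jar','clip_a_mid','flap']:
        for b in robot.boxes_of(q,n)[:3]:
            x0,y0,x1,y1=[int(round(a)) for a in b['bbox']]
            c=P[y0:y1+1,x0:x1+1].reshape(-1,3)
            print(q,round(b['p'],2),(x0,y0,x1,y1),np.nanmedian(c,0),np.nanmax(c[:,2]))
print(robot.get_obs())
E
```

```text
top [[-0.079 -0.969  0.233  0.342]
 [-0.997  0.076 -0.024  0.124]
 [ 0.005 -0.234 -0.972  1.04 ]
 [ 0.     0.     0.     1.   ]] 411.6583534752767
unit 0.83 (274, 194, 384, 284) [0.479 0.092 0.051] 0.16126263114168782
tray_grip 0.68 (383, 193, 442, 236) [ 0.535 -0.131  0.004] 0.06553401532771697
tray_grip 0.45 (394, 199, 410, 205) [ 0.571 -0.107  0.008] 0.013444942452933484
flap_handle 0.78 (272, 193, 349, 282) [0.483 0.134 0.117] 0.16126263114168782
lens 0.83 (391, 74, 436, 138) [ 0.802 -0.148  0.01 ] 0.1762191724202843
blue_bin 0.9 (178, 284, 247, 366) [0.305 0.384 0.003] 0.07651940477381514
blue_bin 0.51 (272, 193, 383, 283) [0.482 0.095 0.051] 0.16126263114168782
green_bin 0.94 (163, 152, 239, 216) [0.658 0.405 0.003] 0.07609495347315509
jar 0.86 (285, 128, 310, 157) [0.729 0.149 0.066] 0.09316375701352242
clip_a_mid 0.64 (389, 75, 431, 135) [ 0.802 -0.141  0.011] 0.1762191724202843
clip_a_mid 0.62 (395, 201, 413, 204) [ 0.569 -0.112  0.009] 0.012865937525416093
clip_a_mid 0.31 (397, 225, 413, 229) [ 0.505 -0.106  0.009] 0.014024600571874712
flap 0.72 (272, 195, 348, 280) [0.483 
[... 831 characters left out ...]
370855407585
jar 0.63 (189, 283, 257, 380) [0.66  0.4   0.008] 0.07408442693097705
clip_a_mid 0.47 (322, 172, 328, 186) [ 0.567 -0.105  0.005] 0.011492790396834263
flap 0.7 (298, 185, 377, 245) [0.49  0.132 0.118] 0.16075399504368815
{'time': 1.0, 'joint_positions': array([-1.339,  0.087,  1.371, -0.   ,  1.684, -0.103]), 'qvel': array([ 0.   , -0.   , -0.   , -0.002,  0.001,  0.   ]), 'joint_torque': array([ -0.001, -34.005, -30.261,   0.072,   0.024,   0.   ]), 'tool_pos': array([ 0.181, -0.519,  0.231]), 'ee_rot': array([3.142, 0.   , 0.335]), 'wrist_force': array([-0.348,  0.257, -0.324]), 'wrist_torque': array([ 0.041, -0.006,  0.019]), 'finger_force': 0.0, 'width': 0.09351813099970237}
```

```bash
python3 - <<'E'
from h import *
np.set_printoptions(precision=4,suppress=True)
im=cv2.imread('pics/top0.png');cv2.imwrite('pics/top0c.png',cv2.resize(im[50:300,200:500],None,fx=2.6,fy=2.4))
def rect(p,name):
    r=cv2.minAreaRect((p[:,:2]*1000).astype(np.float32)); print(name,len(p),r, np.median(p[:,2]))
for n in('top','side'):
    P=np.load(n+'P0.npy').reshape(-1,3);P=P[~np.isnan(P[:,0])]
    def box(x0,x1,y0,y1,z0,z1): return P[(P[:,0]>x0)&(P[:,0]<x1)&(P[:,1]>y0)&(P[:,1]<y1)&(P[:,2]>z0)&(P[:,2]<z1)]
    rect(box(.3,.7,0,.3,.112,.126),n+' flap')
    rect(box(.3,.7,0,.3,.150,.17),n+' fhandle')
    rect(box(.3,.7,-.2,.1,.044,.058),n+' roof')
    rect(box(.3,.7,-.35,-.0,.059,.068),n+' trayhandle top')
    rect(box(.4,.68,-.25,-.06,.012,.024),n+' tray rim')
    rect(box(.65,.95,-.3,0,.165,.185),n+' cam top')
    rect(box(.65,.95,-.3,0,.135,.16),n+' cam body')
    rect(box(.65,.8,.1,.25,.08,.1),n+' jar')
E
```

```text
top flap 4399 ((485.6097412109375, 136.38206481933594), (170.4535369873047, 140.12442016601562), 11.450566291809082) 0.11845020801855477
top fhandle 201 ((494.7056579589844, 87.3503646850586), (98.59074401855469, 9.753229141235352), 11.55209732055664) 0.1577367012067581
top roof 1626 ((529.9369506835938, -23.677902221679688), (141.4284210205078, 315.75885009765625), 24.38087272644043) 0.05009189356807603
top trayhandle top 66 ((543.5894775390625, -182.92222595214844), (34.17493438720703, 12.427884101867676), 2.9152374267578125) 0.06126569435377477
top tray rim 326 ((540.8834228515625, -122.50643157958984), (113.04501342773438, 129.44345092773438), 3.087141752243042) 0.016683451114494208
top cam top 572 ((796.7764892578125, -142.8851318359375), (60.012603759765625, 73.07918548583984), 80.12360382080078) 0.17108284351725217
top cam body 169 ((789.7340087890625, -128.44650268554688), (77.98335266113281, 45.94991683959961), 40.57740783691406) 0.15011548010030917
top jar 356 ((735.5994873046875, 155.31948852539062), (51.813560485839844, 51.15583038330078), 55.433406829833984) 0.0887073535
[... 416 characters left out ...]
03
side trayhandle top 30 ((543.6283569335938, -181.76239013671875), (14.568497657775879, 33.02965545654297), 89.79350280761719) 0.060467083185629655
side tray rim 182 ((541.5147705078125, -119.23967742919922), (112.75553894042969, 121.90100860595703), 2.117788076400757) 0.016226448870067967
side cam top 264 ((797.6055297851562, -142.33267211914062), (61.744014739990234, 72.61151885986328), 82.07152557373047) 0.1701245449834637
side cam body 247 ((792.0032348632812, -126.50869750976562), (80.20121002197266, 48.39216613769531), 35.91294860839844) 0.14862018650493558
side jar 348 ((736.59765625, 156.91717529296875), (51.65147399902344, 51.94358825683594), 48.78423309326172) 0.08832852956666531
```

View pics/top0c.png

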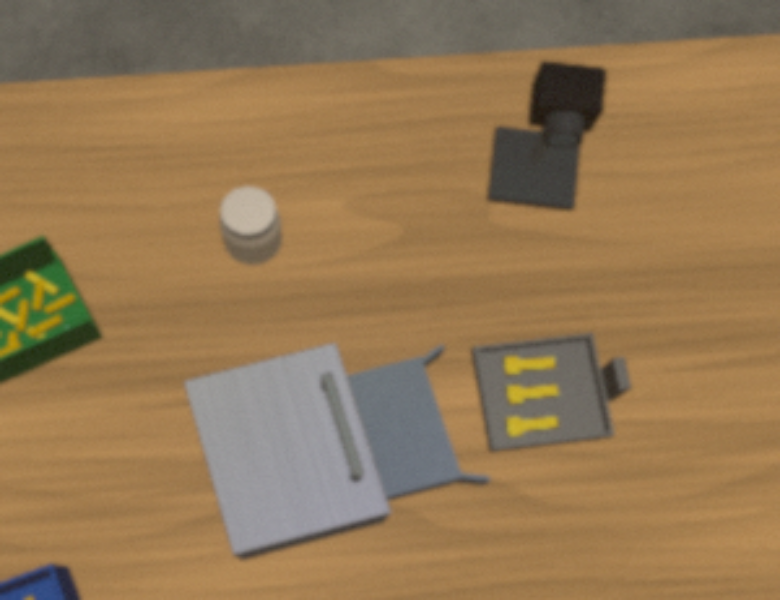

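View pics/side0.png

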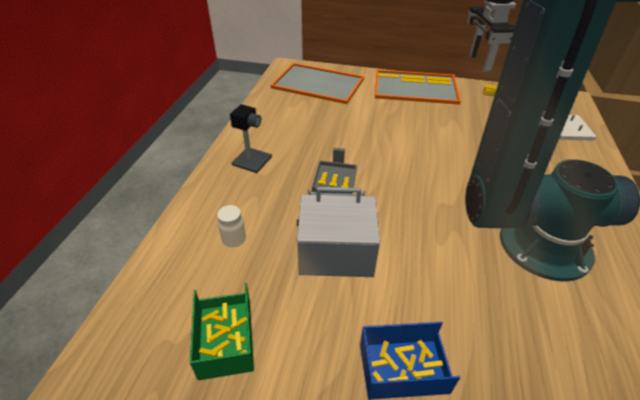

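The pictures show the cabinet (crop px 185–490, 345–555) with its opening facing the tray (px 475–630), which sits outside it. The camera is at (570, 95) and the jar at (250, 215). From the fits, the cabinet origin is about (0.500, 0.068) with yaw 101.5°, and the tray grip point is about (0.5436, -0.182) with yaw about 93°. I'm moving above the handle.

```bash
python3 -m handwheel '[[[0,0,0.082],[0.72,0.67,0],0],[[0,0,0.082],[0.72,0.67,0],0],[[0,0,0.082],[0.72,0.67,0],0],[[0,0,0.082],[0.72,0.67,0],0],[[0,0,0.082],[0.72,0.67,0],0]]'
python3 -m handwheel '[[[0,0,0.082],[0.72,0.67,0],0],[[0,0,0.082],[0.72,0.67,0],0],[[0,0,0.082],[0.72,0.67,0],0],[[0,0,0.082],[0.72,0.67,0],0],[[0,0,0.082],[0.72,0.67,0],0]]'
python3 -m handwheel '[[[0,0,0],[0,0,-0.8],0],[[0,0,0],[0,0,-0.8],0],[[0,0,0],[0,0,0],0]]'
```

```text
time: 1.5
tool_pos: [0.3618, -0.3505, 0.2307]
ee_rot: [3.141, 0.0, 0.984]
wrist_force: [-0.9, -1.0, -0.0]
width: 0.0941
finger_force: 0.0
time: 2.0
tool_pos: [0.542, -0.1828, 0.2307]
ee_rot: [3.141, 0.0, 1.628]
wrist_force: [0.6, -1.0, 0.0]
width: 0.0941
finger_force: 0.0
time: 2.3
tool_pos: [0.5371, -0.1822, 0.1434]
ee_rot: [-3.129, -0.006, 1.624]
wrist_force: [-0.2, 0.5, -1.2]
width: 0.0941
finger_force: 0.0
```

```bash
python3 - <<'E'
from h import *
np.set_printoptions(precision=4,suppress=True)
T=np.load('topP0.npy').reshape(-1,3);S=np.load('sideP0.npy').reshape(-1,3);P=np.vstack([T,S]);P=P[~np.isnan(P[:,0])]
# camera in frame of yaw a
for a in (-8,-9,-10):
    c,s=np.cos(np.radians(a)),np.sin(np.radians(a))
    Q=P[(P[:,0]>.65)&(P[:,0]<.95)&(P[:,1]>-.3)&(P[:,1]<0)&(P[:,2]>.12)]
    X=Q[:,0]*c+Q[:,1]*s;Y=-Q[:,0]*s+Q[:,1]*c
    for z in ((.165,.18),(.15,.163),(.13,.15)):
        m=(Q[:,2]>z[0])&(Q[:,2]<z[1]); print(a,z,m.sum(),np.percentile(X[m],[0,2,10,98]),np.percentile(Y[m],[2,50,98]), Y[m&(X<np.percentile(X[m],8))].mean())
print(robot.get_obs()['ee_rot'],robot.get_obs()['tool_pos'])
E
```

```text
-8 (0.165, 0.18) 836 [0.7725 0.7781 0.795  0.8434] [-0.0589 -0.0286 -0.0011] -0.027943122369065168
-8 (0.15, 0.163) 292 [0.7712 0.7721 0.7733 0.8406] [-0.0545 -0.0137  0.0005] -0.02966941608313128
-8 (0.13, 0.15) 264 [0.7709 0.772  0.7733 0.8429] [-0.0544 -0.0072  0.0014] -0.031359960468435005
-9 (0.165, 0.18) 836 [0.7728 0.7786 0.7953 0.8435] [-0.0445 -0.0143  0.0131] -0.014286428609669647
-9 (0.15, 0.163) 292 [0.7716 0.7725 0.7737 0.8405] [-0.0406 -0.      0.0148] -0.015288150688544491
-9 (0.13, 0.15) 264 [0.7714 0.7724 0.7738 0.8428] [-0.0405  0.0067  0.0156] -0.017203080069078072
-10 (0.165, 0.18) 836 [0.7729 0.7787 0.7955 0.8438] [-0.0302 -0.0004  0.0273] -0.0004755194198030221
-10 (0.15, 0.163) 292 [0.7718 0.7726 0.7737 0.8402] [-0.0267  0.0137  0.0289] -0.0005776982416335347
-10 (0.13, 0.15) 264 [0.7717 0.7726 0.7739 0.8425] [-0.0267  0.0206  0.0298] -0.0037148111068269806
[-3.1291 -0.0064  1.624 ] [ 0.5371 -0.1822  0.1434]
```

```bash
python3 -m handwheel '[[[0,0,0],[0,0,0],0],[[0,0,0],[0,0,0],0]]'; python3 - <<'E'
from h import *
np.set_printoptions(precision=4,suppress=True)
im,d,P,K,T=snap('top','a.png')
im2,d,P2,K,T=snap('side')
cv2.imwrite('pics/a2.png',np.vstack([cv2.resize(im[150:270,330:480],(600,290)),cv2.resize(im2[100:220,270:420],(600,290))])[:,:,::-1])
for P in (P.reshape(-1,3),P2.reshape(-1,3)):
    m=(P[:,0]>.5)&(P[:,0]<.58)&(P[:,1]>-.21)&(P[:,1]<-.15)&(P[:,2]>.055)&(P[:,2]<.068)
    print(m.sum(), P[m].mean(0) if m.any() else 0, cv2.minAreaRect((P[m][:,:2]*1000).astype(np.float32)) if m.any() else 0)
E
```

```text
time: 2.5
tool_pos: [0.5419, -0.1854, 0.1535]
ee_rot: [3.137, 0.002, 1.622]
wrist_force: [-0.6, -1.2, 0.2]
width: 0.0937
finger_force: 0.0
76 [ 0.5436 -0.182   0.0605] ((543.2642822265625, -182.6202392578125), (33.299957275390625, 12.598966598510742), 2.905500650405884)
46 [ 0.5442 -0.1804  0.0594] ((544.3880004882812, -181.1070556640625), (33.62930679321289, 17.643630981445312), 0.09186005592346191)
```

View pics/a2.png

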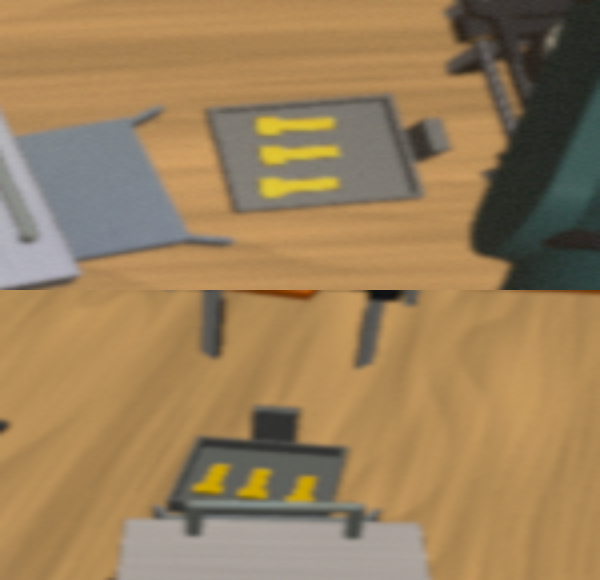

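The fingers straddle the handle (lower view, fingers at px 210 and 370, handle at 275), and the clips lie flat in the tray. I'm descending and gripping.

```bash
python3 -m handwheel '[[[0,0,0],[0.02,0.03,-0.5],0],[[0,0,0],[0.01,0.02,-0.5],0],[[0,0,0],[0,0,-0.5],0],[[0,0,0],[0,0,-0.4],0],[[0,0,0],[0,0,-0.1],0]]'
python3 -m handwheel '[[[0,0,0],[0,0,0],0],[[0,0,0],[0,0,0],0]]'
python3 -m handwheel '[[[0,0,0],[0,0,0],1],[[0,0,0],[0,0,0],1],[[0,0,0],[0,0,0],1],[[0,0,0],[0,0,0],1],[[0,0,0],[0,0,0],1]]'
```

```text
time: 3.1
tool_pos: [0.5415, -0.182, 0.0496]
ee_rot: [-3.14, -0.001, 1.622]
wrist_force: [-0.3, 1.0, -0.1]
width: 0.0939
finger_force: 0.0
time: 3.3
tool_pos: [0.5434, -0.1827, 0.0526]
ee_rot: [3.138, 0.002, 1.623]
wrist_force: [-0.0, -1.1, -0.3]
width: 0.0939
finger_force: 0.0
time: 3.8
tool_pos: [0.5422, -0.182, 0.0506]
ee_rot: [3.141, 0.0, 1.623]
wrist_force: [0.1, -0.5, 0.4]
width: 0.0574
finger_force: 0.0
```

```bash
python3 -m handwheel '[[[0,0,0],[0,0,0],1],[[0,0,0],[0,0,0],1],[[0,0,0],[0,0,0],1],[[0,0,0],[0,0,0],1],[[0,0,0],[0,0,0],1]]'
```

```text
time: 4.3
tool_pos: [0.5424, -0.182, 0.0505]
ee_rot: [3.141, 0.0, 1.623]
wrist_force: [1.2, 0.0, -1.8]
width: 0.034
finger_force: 30.0
```

```bash
python3 -m handwheel '[[[0,0,0.019],[0.03,0.006,0],1],[[0,0,0.019],[0.03,0.006,0],1],[[0,0,0.019],[0.03,0.006,0],1],[[0,0,0.019],[0.03,0.006,0],1],[[0,0,0.019],[0.03,0.006,0],1]]'
python3 -m handwheel '[[[0,0,0],[-0.02,0.1,0],1],[[0,0,0],[-0.02,0.1,0],1],[[0,0,0],[-0.02,0.1,0],1],[[0,0,0],[0,0,0],1],[[0,0,0],[0,0,0],1]]'
python3 - <<'E'
from h import *
np.set_printoptions(precision=4,suppress=True)
im,d,P,K,T=snap('top','b.png')
cv2.imwrite('pics/b2.png',cv2.resize(im[170:290,250:450],(800,480))[:,:,::-1])
o=np.array([.5,.0682]);a=np.radians(101.5);R=np.array([[np.cos(a),np.sin(a)],[-np.sin(a),np.cos(a)]])
for lo,hi,n,box in((.044,.058,'roof',(-.12,-.002,-.08,.08)),(.012,.024,'rim',(-.29,-.1,-.09,.09)),(.112,.124,'flap',(-.02,.16,-.1,.1))):
    q=P.reshape(-1,3);u=(q[:,:2]-o)@R.T
    m=(q[:,2]>lo)&(q[:,2]<hi)&(u[:,0]>box[0])&(u[:,0]<box[1])&(u[:,1]>box[2])&(u[:,1]<box[3])
    U=u[m]*1000; print(n,m.sum(),np.percentile(U,[1,99],axis=0).ravel(),cv2.minAreaRect(U.astype(np.float32)))
print(R@(robot.get_obs()['tool_pos'][:2]-o),robot.get_obs()['ee_rot'])
E
```

```text
time: 4.8
tool_pos: [0.5498, -0.1804, 0.0505]
ee_rot: [3.142, -0.0, 1.775]
wrist_force: [0.6, -0.1, -1.0]
width: 0.0339
finger_force: 30.0
time: 5.3
tool_pos: [0.5464, -0.1644, 0.0505]
ee_rot: [-3.141, -0.002, 1.773]
wrist_force: [-0.5, 1.6, 0.4]
width: 0.0339
finger_force: 30.0
roof 1590 [-79.5651 -62.977   -7.4001  64.9413] ((-43.797542572021484, 0.80712890625), (130.0877685546875, 74.38445281982422), 89.7005386352539)
rim 364 [-232.4412  -55.2071 -106.0326   58.6863] ((-167.57144165039062, 4.3854522705078125), (144.684326171875, 130.85452270507812), 88.53791046142578)
flap 4392 [  1.2208 -82.2429 138.1897  84.2056] ((69.57540130615234, 0.5232009887695312), (140.22337341308594, 170.38455200195312), 0.006332991179078817)
[-0.2374  0.0009] [-3.1414 -0.0015  1.7726]
```

View pics/b2.png

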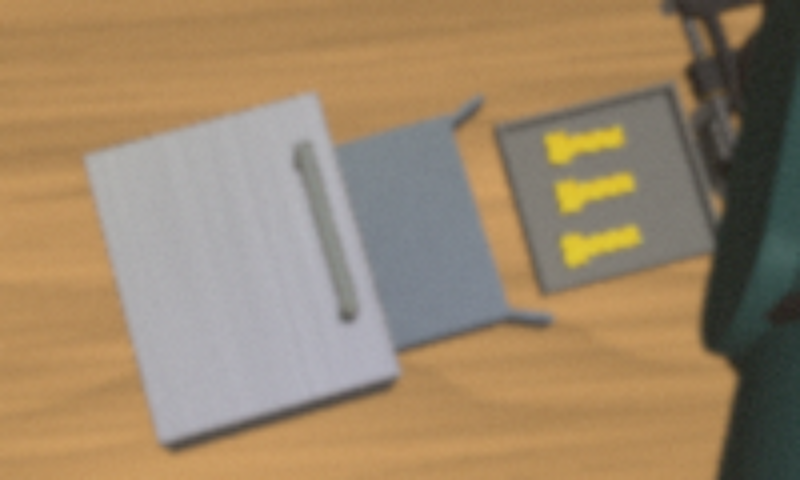

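The tray is now parallel to the cabinet and centred (tray left edge px 500–545, between the cheeks at 480 and 548). I'm pushing it in.

```bash
python3 -m handwheel '[[[0,0,0],[-0.04,0.196,0],1],[[0,0,0],[-0.04,0.196,0],1],[[0,0,0],[-0.04,0.196,0],1],[[0,0,0],[-0.04,0.196,0],1],[[0,0,0],[-0.04,0.196,0],1]]'
python3 -m handwheel '[[[0,0,0],[-0.04,0.196,0],1],[[0,0,0],[-0.04,0.196,0],1],[[0,0,0],[-0.04,0.196,0],1],[[0,0,0],[-0.04,0.196,0],1],[[0,0,0],[-0.04,0.196,0],1]]'
python3 -m handwheel '[[[0,0,0],[-0.02,0.098,0],1],[[0,0,0],[0,0,0],1]]'
```

```text
time: 5.85
tool_pos: [0.5365, -0.1155, 0.0505]
ee_rot: [3.142, 0.0, 1.772]
wrist_force: [0.6, -0.6, -1.3]
width: 0.034
finger_force: 30.0
time: 6.35
tool_pos: [0.5265, -0.0666, 0.0505]
ee_rot: [3.142, -0.0, 1.772]
wrist_force: [0.1, -0.4, -1.0]
width: 0.0339
finger_force: 30.0
time: 6.55
tool_pos: [0.5254, -0.0613, 0.0505]
ee_rot: [-3.142, -0.001, 1.773]
wrist_force: [-0.2, 2.0, -0.1]
width: 0.0341
finger_force: 30.0
```

Smooth so far, with about 6 mm to go. I'll ease it to the stop.

```bash
python3 -m handwheel '[[[0,0,0],[-0.01,0.05,0],1],[[0,0,0],[-0.01,0.05,0],1],[[0,0,0],[0,0,0],1]]'
python3 -m handwheel '[[[0,0,0],[-0.005,0.025,0],1],[[0,0,0],[-0.005,0.025,0],1],[[0,0,0],[0,0,0],1]]'
```

```text
time: 6.85
tool_pos: [0.5247, -0.0575, 0.0505]
ee_rot: [3.142, -0.0, 1.772]
wrist_force: [0.2, 0.1, -0.6]
width: 0.0338
finger_force: 30.0
time: 7.15
tool_pos: [0.5249, -0.0563, 0.051]
ee_rot: [3.14, 0.003, 1.772]
wrist_force: [2.6, -5.0, -1.7]
width: 0.0339
finger_force: 30.0
```

```bash
python3 -m handwheel '[[[0,0,0],[-0.005,0.025,0],1],[[0,0,0],[-0.005,0.025,0],1],[[0,0,0],[0,0,0],1],[[0,0,0],[0,0,0],1]]'
```

```text
time: 7.55
tool_pos: [0.5253, -0.0557, 0.0517]
ee_rot: [3.139, 0.007, 1.773]
wrist_force: [2.3, -8.9, -0.5]
width: 0.0337
finger_force: 30.0
```

```bash
python3 -m handwheel '[[[0,0,0],[0,0,0],0],[[0,0,0],[0,0,0],0],[[0,0,0],[0,0,0],0],[[0,0,0],[0,0,0],0],[[0,0,0],[0,0,0],0]]'
python3 -m handwheel '[[[0,0,0],[0,0,0],0],[[0,0,0],[0,0,0.3],0],[[0,0,0],[0,0,0.7],0],[[0,0,0],[0,0,0.9],0],[[0,0,0],[0,0,0.9],0]]'
python3 -m handwheel '[[[0,0,0],[0,0,0.9],0],[[0,0,0],[0,0,0.3],0],[[0,0,0],[0,0,0],0]]'
python3 - <<'E'
from h import *
np.set_printoptions(precision=4,suppress=True)
im,d,P,K,T=snap('top','c.png')
for n in('top',):
  cv2.imwrite('pics/c2.png',cv2.resize(im[150:290,250:450],(800,560))[:,:,::-1])
o=np.array([.5,.0682]);a=np.radians(101.5);R=np.array([[np.cos(a),np.sin(a)],[-np.sin(a),np.cos(a)]])
q=P.reshape(-1,3);u=(q[:,:2]-o)@R.T
m=(q[:,2]>.055)&(q[:,2]<.07)&(abs(u[:,0]+.13)<.03)&(abs(u[:,1])<.03)
print(m.sum(),cv2.minAreaRect((u[m]*1000).astype(np.float32)))
E
```

```text
time: 8.05
tool_pos: [0.5235, -0.0522, 0.0503]
ee_rot: [-3.141, -0.001, 1.772]
wrist_force: [0.4, -1.1, 1.4]
width: 0.0708
finger_force: 0.0
time: 8.55
tool_pos: [0.5231, -0.0523, 0.1914]
ee_rot: [-3.14, -0.001, 1.772]
wrist_force: [0.5, -0.1, 0.2]
width: 0.094
finger_force: 0.0
time: 8.85
tool_pos: [0.525, -0.0528, 0.2535]
ee_rot: [3.136, 0.002, 1.772]
wrist_force: [0.2, 0.3, -0.6]
width: 0.0941
finger_force: 0.0
74 ((-127.16045379638672, 2.6399850845336914), (33.41415023803711, 12.884160041809082), 89.6169662475586)
```

View pics/c2.png

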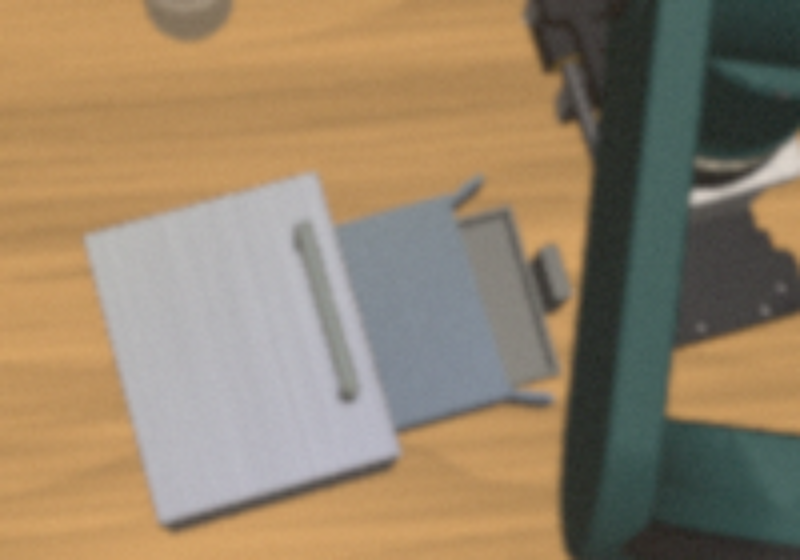

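The tray is home: the handle at px (553, 275) measures x -127, y 2.6 mm in the cabinet frame, and it is straight. Next I'm moving over the flap handle and turning a quarter.

```bash
python3 -m handwheel '[[[0,0,-0.09],[-0.05,0.25,0],0],[[0,0,-0.09],[-0.05,0.25,0],0],[[0,0,-0.09],[-0.05,0.25,0],0],[[0,0,-0.09],[-0.05,0.25,0],0],[[0,0,-0.09],[-0.05,0.25,0],0]]'
python3 -m handwheel '[[[0,0,-0.09],[-0.05,0.25,0],0],[[0,0,-0.09],[-0.05,0.25,0],0],[[0,0,-0.09],[-0.05,0.25,0],0],[[0,0,-0.09],[-0.05,0.25,0],0],[[0,0,-0.09],[-0.05,0.25,0],0]]'
python3 -m handwheel '[[[0,0,-0.09],[-0.05,0.25,0],0],[[0,0,-0.01],[0,0,0],0],[[0,0,0],[0,0,0],0],[[0,0,0],[0,0,0],0]]'
```

```text
time: 9.4
tool_pos: [0.5097, 0.0105, 0.2463]
ee_rot: [-3.135, 0.003, 1.059]
wrist_force: [-0.2, -0.3, 1.2]
width: 0.094
finger_force: 0.0
time: 9.9
tool_pos: [0.4971, 0.0729, 0.2463]
ee_rot: [-3.139, 0.007, 0.353]
wrist_force: [0.2, -0.1, 1.2]
width: 0.0939
finger_force: 0.0
time: 10.3
tool_pos: [0.4959, 0.0844, 0.249]
ee_rot: [3.142, 0.003, 0.203]
wrist_force: [0.3, -0.1, 0.1]
width: 0.0943
finger_force: 0.0
```

```bash
python3 -m handwheel '[[[0,0,0],[0,0.04,-0.5],0],[[0,0,0],[0,0.04,-0.6],0],[[0,0,0],[0,0,-0.5],0],[[0,0,0],[0,0,-0.2],0],[[0,0,0],[0,0,0],0]]'
python3 -m handwheel '[[[0,0,0],[0,0,0],1],[[0,0,0],[0,0,0],1],[[0,0,0],[0,0,0],1],[[0,0,0],[0,0,0],1],[[0,0,0],[0,0,0],1]]'
python3 -m handwheel '[[[0,0,0],[0,0,0],1],[[0,0,0],[0,0,0],1],[[0,0,0],[0,0,0],1],[[0,0,0],[0,0,0],1],[[0,0,0],[0,0,0],1]]'
python3 -m handwheel '[[[0,0,0],[0,0,0],1],[[0,0,0],[0,0,0],1],[[0,0,0],[0,0,0],1],[[0,0,0],[0,0,0],1]]'
```

```text
time: 10.8
tool_pos: [0.4952, 0.0884, 0.1586]
ee_rot: [-3.141, 0.004, 0.201]
wrist_force: [-0.6, -0.4, -0.5]
width: 0.0942
finger_force: 0.0
time: 11.3
tool_pos: [0.4965, 0.089, 0.1611]
ee_rot: [3.141, -0.001, 0.201]
wrist_force: [-0.0, -0.3, -0.8]
width: 0.0574
finger_force: 0.0
time: 11.8
tool_pos: [0.4962, 0.0889, 0.1604]
ee_rot: [3.142, 0.0, 0.201]
wrist_force: [-1.0, 0.1, 1.0]
width: 0.0174
finger_force: 0.0
time: 12.2
tool_pos: [0.4961, 0.0893, 0.1605]
ee_rot: [-3.141, 0.0, 0.201]
wrist_force: [-0.7, 2.2, -0.7]
width: 0.009
finger_force: 30.0
```

```bash
python3 - <<'E'
import numpy as np
a=np.radians(161.1-np.arange(0,96,5));r=.127
p=np.c_[r*np.cos(a),r*np.sin(a)];d=np.diff(p,axis=0)/.05
for x,z in d: print([round(-.199*x,3),round(.98*x,3),round(z,3)])
E
```

```text
[np.float64(-0.016), np.float64(0.079), np.float64(0.206)]
[np.float64(-0.02), np.float64(0.097), np.float64(0.198)]
[np.float64(-0.023), np.float64(0.113), np.float64(0.189)]
[np.float64(-0.026), np.float64(0.129), np.float64(0.178)]
[np.float64(-0.029), np.float64(0.144), np.float64(0.166)]
[np.float64(-0.032), np.float64(0.157), np.float64(0.153)]
[np.float64(-0.034), np.float64(0.17), np.float64(0.138)]
[np.float64(-0.037), np.float64(0.181), np.float64(0.123)]
[np.float64(-0.039), np.float64(0.191), np.float64(0.106)]
[np.float64(-0.04), np.float64(0.199), np.float64(0.089)]
[np.float64(-0.042), np.float64(0.206), np.float64(0.071)]
[np.float64(-0.043), np.float64(0.211), np.float64(0.052)]
[np.float64(-0.044), np.float64(0.215), np.float64(0.033)]
[np.float64(-0.044), np.float64(0.217), np.float64(0.014)]
[np.float64(-0.044), np.float64(0.217), np.float64(-0.005)]
[np.float64(-0.044), np.float64(0.216), np.float64(-0.025)]
[np.float64(-0.043), np.float64(0.213), np.float64(-0.044)]
[np.float64(-0.042), np.float64(0.208), np.float64(-0.063)]
[np.float64(-0.041), np.float64(0.202), np.float64(-0.081)]
```

```bash
python3 -m handwheel '[[[0,0,0],[-0.016,0.08,0.206],1],[[0,0,0],[-0.02,0.097,0.198],1],[[0,0,0],[-0.023,0.113,0.19],1],[[0,0,0],[-0.026,0.13,0.178],1],[[0,0,0],[-0.029,0.144,0.166],1]]'
python3 -m handwheel '[[[0,0,0],[-0.032,0.157,0.153],1],[[0,0,0],[-0.034,0.17,0.138],1],[[0,0,0],[-0.037,0.18,0.123],1],[[0,0,0],[0,0,0],1]]'
```

```text
time: 12.7
tool_pos: [0.4905, 0.1168, 0.2087]
ee_rot: [3.139, -0.0, 0.201]
wrist_force: [1.8, -2.1, -3.8]
width: 0.0087
finger_force: 30.0
time: 13.1
tool_pos: [0.4853, 0.1428, 0.2311]
ee_rot: [3.14, -0.002, 0.202]
wrist_force: [-2.7, -4.9, 7.0]
width: 0.0089
finger_force: 30.0
```

```bash
python3 -m handwheel '[[[0,0,0],[-0.039,0.19,0.106],1],[[0,0,0],[-0.04,0.2,0.09],1],[[0,0,0],[-0.042,0.206,0.071],1],[[0,0,0],[-0.043,0.211,0.052],1],[[0,0,0],[-0.044,0.215,0.033],1]]'
python3 -m handwheel '[[[0,0,0],[-0.044,0.217,0.014],1],[[0,0,0],[-0.044,0.217,-0.005],1],[[0,0,0],[-0.044,0.216,-0.025],1],[[0,0,0],[-0.043,0.213,-0.044],1],[[0,0,0],[-0.042,0.208,-0.063],1]]'
python3 -m handwheel '[[[0,0,0],[-0.041,0.2,-0.081],1],[[0,0,0],[0,0,0],1],[[0,0,0],[0,0,0],1]]'
```

```text
time: 13.6
tool_pos: [0.4753, 0.1936, 0.2479]
ee_rot: [3.141, -0.003, 0.201]
wrist_force: [0.7, -3.6, 2.6]
width: 0.0086
finger_force: 30.0
time: 14.1
tool_pos: [0.4641, 0.2483, 0.2393]
ee_rot: [-3.141, -0.001, 0.202]
wrist_force: [1.9, -3.1, 1.0]
width: 0.0091
finger_force: 30.0
time: 14.4
tool_pos: [0.4619, 0.2583, 0.2345]
ee_rot: [-3.14, 0.001, 0.203]
wrist_force: [3.8, 1.2, 0.2]
width: 0.0091
finger_force: 30.0
```

```bash
python3 -m handwheel '[[[0,0,0],[0,0,0],0.7],[[0,0,0],[0,0,0],0.7],[[0,0,0],[0,0,0],0.7],[[0,0,0],[0,0,0],0.7]]'
python3 -m handwheel '[[[0,0,0],[0,0,0.2],0.7],[[0,0,0],[0,0,0.4],0.7],[[0,0,0],[0,0,0.6],0.7],[[0,0,0],[0,0,0.6],0.7],[[0,0,0],[0,0,0],0.7]]'
python3 - <<'E'
from h import *
np.set_printoptions(precision=4,suppress=True)
im,d,P,K,T=snap('top','d.png')
im2,d,P2,K,T=snap('side')
cv2.imwrite('pics/d2.png',np.vstack([cv2.resize(im[150:290,230:430],(800,300)),cv2.resize(im2[120:300,240:440],(800,300))])[:,:,::-1])
E
```

```text
time: 14.8
tool_pos: [0.4618, 0.2568, 0.2353]
ee_rot: [3.141, 0.001, 0.201]
wrist_force: [-0.1, 0.2, 0.4]
width: 0.0282
finger_force: 0.0
time: 15.3
tool_pos: [0.4634, 0.2577, 0.3317]
ee_rot: [-3.14, -0.01, 0.201]
wrist_force: [-0.6, -0.0, 0.4]
width: 0.0283
finger_force: 0.0
```

View pics/d2.png

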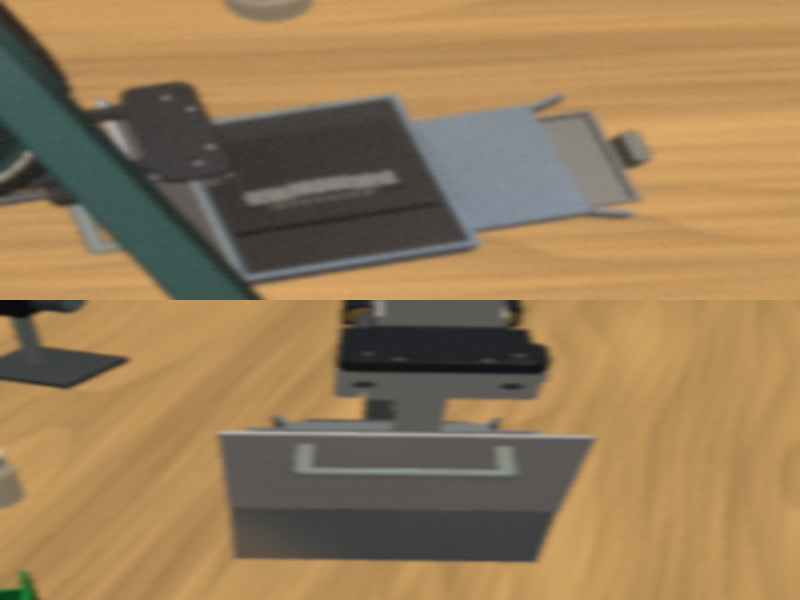

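The flap stands upright (lower view px 220–595, 430–510). In the top view the filter plate shows at px (320, 190) along the cabinet's x. I'm moving over it, turning back, and measuring it.

```bash
python3 -m handwheel '[[[0,0,0.09],[0.04,-0.22,0],0],[[0,0,0.09],[0.04,-0.22,0],0],[[0,0,0.09],[0.04,-0.22,0],0],[[0,0,0.09],[0.04,-0.22,0],0],[[0,0,0.09],[0.04,-0.22,0],0]]'
python3 -m handwheel '[[[0,0,0.09],[0.04,-0.22,0],0],[[0,0,0.09],[0.04,-0.22,0],0],[[0,0,0.09],[0.04,-0.22,0],0],[[0,0,0.09],[0.04,-0.22,0],0],[[0,0,0.09],[0.04,-0.22,0],0]]'
python3 -m handwheel '[[[0,0,0.09],[0.04,-0.22,0],0],[[0,0,0.01],[0,0,0],0],[[0,0,0],[0,0,0],0],[[0,0,0],[0,0,0],0]]'
python3 - <<'E'
from h import *
np.set_printoptions(precision=4,suppress=True)
o=np.array([.5,.0682]);a=np.radians(101.5);R=np.array([[np.cos(a),np.sin(a)],[-np.sin(a),np.cos(a)]])
for n in('top','side'):
    im,d,P,K,T=snap(n); q=P.reshape(-1,3);u=(q[:,:2]-o)@R.T
    m=(q[:,2]>.075)&(q[:,2]<.109)&(abs(u[:,0]-.07)<.055)&(abs(u[:,1])<.05)
    print(m.sum()); 
    if m.sum()>3: print(cv2.minAreaRect((u[m]*1000).astype(np.float32)),np.percentile(q[m,2],[5,50,95]))
    m=(q[:,2]>.16)&(q[:,2]<.26)&(abs(u[:,0]-.15)<.03)&(abs(u[:,1])<.08)
    if m.sum()>9: print('flap',m.sum(),np.polyfit(q[m,2],u[m,0],1),np.median(u[m,0]))
E
```

```text
time: 15.9
tool_pos: [0.4715, 0.2015, 0.3232]
ee_rot: [-3.139, 0.003, 0.914]
wrist_force: [-0.4, -0.8, -0.8]
width: 0.0649
finger_force: 0.0
time: 16.4
tool_pos: [0.4814, 0.1465, 0.3232]
ee_rot: [-3.138, 0.001, 1.621]
wrist_force: [-0.7, 0.2, 0.0]
width: 0.0941
finger_force: 0.0
time: 16.8
tool_pos: [0.4837, 0.1365, 0.3247]
ee_rot: [-3.14, -0.0, 1.771]
wrist_force: [0.3, -0.2, 0.3]
width: 0.094
finger_force: 0.0
29
((108.69721984863281, 1.3451104164123535), (12.392111778259277, 13.948939323425293), 2.7090351581573486) [0.0857 0.0908 0.0934]
flap 21 [-0.1104  0.2037] 0.17783326834399063
0
flap 2428 [0.0962 0.1355] 0.15602480991580395
```

```bash
python3 -m handwheel '[[[0,0,0],[0.02,0,-0.6],0],[[0,0,0],[0,0,-0.7],0],[[0,0,0],[0,0,-0.7],0],[[0,0,0],[0,0,-0.6],0],[[0,0,0],[0,0,-0.4],0]]'
python3 -m handwheel '[[[0,0,0],[0,0,-0.4],0],[[0,0,0],[0,0,-0.4],0],[[0,0,0],[0,0,-0.3],0],[[0,0,0],[0,0,-0.2],0],[[0,0,0],[0,0,-0.1],0]]'
python3 -m handwheel '[[[0,0,0],[0,0,0],0],[[0,0,0],[0,0,0],0],[[0,0,0],[0,0,0],0]]'
```

```text
time: 17.4
tool_pos: [0.4838, 0.1364, 0.1727]
ee_rot: [-3.138, -0.0, 1.772]
wrist_force: [-0.6, 0.0, 0.3]
width: 0.0942
finger_force: 0.0
time: 17.9
tool_pos: [0.4845, 0.1363, 0.1045]
ee_rot: [-3.14, -0.0, 1.772]
wrist_force: [0.2, -0.4, -0.9]
width: 0.0939
finger_force: 0.0
time: 18.2
tool_pos: [0.4857, 0.1363, 0.1066]
ee_rot: [3.14, 0.0, 1.772]
wrist_force: [0.8, 1.2, 0.1]
width: 0.0938
finger_force: 0.0
```

```bash
python3 -m handwheel '[[[0,0,0],[0,0,-0.02],1],[[0,0,0],[0,0,0],1],[[0,0,0],[0,0,0],1],[[0,0,0],[0,0,0],1],[[0,0,0],[0,0,0],1]]'
python3 -m handwheel '[[[0,0,0],[0,0,0],1],[[0,0,0],[0,0,0],1],[[0,0,0],[0,0,0],1],[[0,0,0],[0,0,0],1],[[0,0,0],[0,0,0],1]]'
python3 -m handwheel '[[[0,0,0],[0,0,0],1],[[0,0,0],[0,0,0],1],[[0,0,0],[0,0,0],1]]'
```

```text
time: 18.7
tool_pos: [0.4851, 0.1361, 0.1045]
ee_rot: [3.141, -0.0, 1.772]
wrist_force: [0.9, 0.1, 0.6]
width: 0.0573
finger_force: 0.0
time: 19.2
tool_pos: [0.4851, 0.1361, 0.1045]
ee_rot: [3.141, 0.0, 1.772]
wrist_force: [0.1, -0.2, 0.6]
width: 0.0171
finger_force: 0.1
time: 19.5
tool_pos: [0.4858, 0.1363, 0.1046]
ee_rot: [3.14, 0.0, 1.772]
wrist_force: [3.0, 0.9, -2.8]
width: 0.0138
finger_force: 29.9
```

```bash
python3 -m handwheel '[[[0,0,0],[0,0,0.1],1],[[0,0,0],[0,0,0.2],1],[[0,0,0],[0,0,0.2],1],[[0,0,0],[0,0,0.2],1],[[0,0,0],[0,0,0.2],1]]'
python3 -m handwheel '[[[0,0,0],[0,0,0.3],1],[[0,0,0],[0,0,0.4],1],[[0,0,0],[0,0,0.4],1],[[0,0,0],[0,0,0.3],1],[[0,0,0],[0,0,0.2],1]]'
python3 -m handwheel '[[[0,0,0],[0,0,0.1],1],[[0,0,0],[0,0,0],1],[[0,0,0],[0,0,0],1]]'
```

```text
time: 20.0
tool_pos: [0.484, 0.1359, 0.1503]
ee_rot: [-3.139, -0.0, 1.772]
wrist_force: [0.2, 0.3, -1.1]
width: 0.0137
finger_force: 29.9
time: 20.5
tool_pos: [0.4846, 0.1361, 0.2311]
ee_rot: [-3.142, 0.0, 1.772]
wrist_force: [1.0, 0.0, -1.2]
width: 0.0142
finger_force: 29.9
time: 20.8
tool_pos: [0.4846, 0.136, 0.2336]
ee_rot: [-3.14, -0.0, 1.772]
wrist_force: [-0.3, 0.0, -1.0]
width: 0.014
finger_force: 29.9
```

```bash
python3 -m handwheel '[[[0,0,-0.01],[0.07,-0.17,0],1],[[0,0,-0.018],[0.16,-0.36,0],1],[[0,0,-0.018],[0.16,-0.36,0],1],[[0,0,-0.018],[0.16,-0.36,0],1],[[0,0,-0.018],[0.16,-0.36,0],1]]'
python3 -m handwheel '[[[0,0,-0.018],[0.16,-0.36,0],1],[[0,0,-0.018],[0.16,-0.36,0],1],[[0,0,-0.018],[0.16,-0.36,0],1],[[0,0,-0.018],[0.16,-0.36,0],1],[[0,0,-0.018],[0.16,-0.36,0],1]]'
python3 -m handwheel '[[[0,0,-0.018],[0.16,-0.36,0],1],[[0,0,-0.018],[0.16,-0.36,-0.1],1],[[0,0,-0.018],[0.16,-0.36,-0.2],1],[[0,0,-0.01],[0.16,-0.36,-0.2],1],[[0,0,-0.006],[0.1,-0.2,-0.1],1]]'
python3 -m handwheel '[[[0,0,0],[0.02,-0.05,-0.02],1],[[0,0,0],[0,0,0],1],[[0,0,0],[0,0,0],1],[[0,0,0],[0,0,0],1]]'
```

```text
time: 21.3
tool_pos: [0.5206, 0.0542, 0.2335]
ee_rot: [-3.14, 0.0, 1.641]
wrist_force: [0.5, 0.1, -0.6]
width: 0.0138
finger_force: 29.9
time: 21.8
tool_pos: [0.5605, -0.0358, 0.2334]
ee_rot: [-3.14, 0.0, 1.5]
wrist_force: [0.1, -0.4, -1.7]
width: 0.0133
finger_force: 29.9
time: 22.3
tool_pos: [0.5974, -0.1182, 0.2018]
ee_rot: [-3.138, 0.0, 1.39]
wrist_force: [0.3, 0.4, -1.4]
width: 0.0137
finger_force: 29.9
time: 22.7
tool_pos: [0.5987, -0.1181, 0.2044]
ee_rot: [3.14, -0.0, 1.393]
wrist_force: [-0.6, 0.1, -0.6]
width: 0.0137
finger_force: 29.9
```

```bash
python3 - <<'E'
from h import *
np.set_printoptions(precision=4,suppress=True)
im,d,P,K,T=snap('top')
im2,d,P2,K,T=snap('side')
cv2.imwrite('pics/e.png',np.vstack([cv2.resize(im[60:290,250:490],(600,290)),cv2.resize(im2[80:280,200:420],(600,290))])[:,:,::-1])
q=np.vstack([P.reshape(-1,3),P2.reshape(-1,3)])
m=(abs(q[:,0]-.593)<.1)&(abs(q[:,1]+.108)<.1)&(q[:,2]>.1)&(q[:,2]<.185)
m2=m&(q[:,2]<.165)
if m2.sum()>5:print(m2.sum(),cv2.minAreaRect((q[m2][:,:2]*1000).astype(np.float32)),np.percentile(q[m2],[2,98],axis=0))
ob=robot.get_obs();print(ob['tool_pos'],ob['ee_rot'],ob['time'])
E
```

```text
501 ((592.51611328125, -113.80442810058594), (90.01991271972656, 14.18101692199707), 72.80219268798828) [[ 0.5845 -0.1551  0.112 ]
 [ 0.6109 -0.0716  0.1637]]
[ 0.5987 -0.1183  0.2043] [3.1403 0.     1.3929] 22.8
```

View pics/e.png

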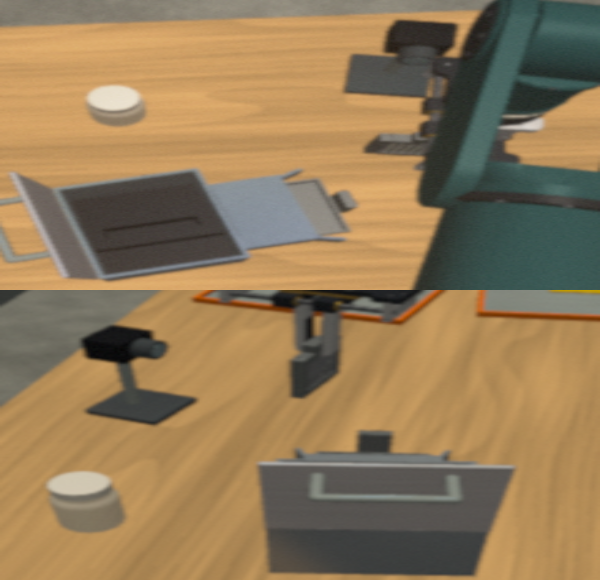

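```bash
python3 -m handwheel '[[[0,0,0.005],[-0.06,0.09,-0.02],1],[[0,0,0.005],[-0.06,0.09,-0.02],1],[[0,0,0],[0,0,0],1],[[0,0,0],[0,0,0],1],[[0,0,0],[0,0,0],1]]'
python3 - <<'E'
from h import *
np.set_printoptions(precision=4,suppress=True)
for n in('top','side'):
    im,d,P,K,T=snap(n);q=P.reshape(-1,3)
    m=(abs(q[:,0]-.593)<.05)&(abs(q[:,1]+.108)<.055)&(q[:,2]>.105)&(q[:,2]<.188)
    if m.sum()<20: print(n,m.sum());continue
    Q=q[m]; y=Q[:,1];b=(y//.008)
    # face nearest edge per y bin
    mx=np.array([(y[b==k].mean(),np.median(Q[b==k,0])) for k in np.unique(b) if (b==k).sum()>3])
    s=np.polyfit(mx[:,0],mx[:,1],1); print(n,m.sum(),'long axis yaw',90-np.degrees(np.arctan(s[0])),np.percentile(Q,[1,50,99],axis=0))
    f=q[m&(q[:,2]<.172)]; c=f.mean(0);w,v=np.linalg.eigh(np.cov((f-c).T));print('eig',np.sqrt(w)*1000,'\n',v.T)
ob=robot.get_obs();print(ob['tool_pos'],ob['ee_rot'],ob['qvel'])
E
```

```text
time: 23.3
tool_pos: [0.5926, -0.1099, 0.2015]
ee_rot: [3.141, 0.0, 1.408]
wrist_force: [0.2, -0.3, -1.6]
width: 0.0139
finger_force: 29.9
top 278 long axis yaw 80.94830098833086 [[ 0.5815 -0.1154  0.1091]
 [ 0.5895 -0.084   0.1466]
 [ 0.6033 -0.0642  0.1877]]
eig [ 2.4907 14.441  19.1816] 
 [[ 0.9798 -0.1987 -0.0207]
 [ 0.1586  0.8367 -0.5243]
 [ 0.1215  0.5104  0.8513]]
side 443 long axis yaw 78.89255735356531 [[ 0.5761 -0.1503  0.1088]
 [ 0.5897 -0.0866  0.147 ]
 [ 0.6051 -0.0623  0.1876]]
eig [ 2.8001 17.744  29.5478] 
 [[ 0.9767 -0.2143 -0.0087]
 [ 0.0124  0.0966 -0.9952]
 [ 0.2141  0.972   0.097 ]]
[ 0.5926 -0.11    0.2015] [3.1414 0.0001 1.4075] [-0.0012  0.0027 -0.0011  0.0005  0.0007 -0.0008]
```

The plate is upright, its face is within about 3° of square, and its centre is about 0.149 m up. It is 17 cm out from the lens and still. Handing in.

```bash
python3 -c "
from bench import robot
print(robot.close_job())"
```

```text
the job is handed in; nothing more can be done
None
```

The job is handed in at about 23 s, but the hand-in gave no verdict: by my last measurements the tray is home, the flap stands open, and the filter plate is held upright, square to the lens within about 3° and about 17 cm out. The clips ended up under the bay roof, so I could not see them after the push.

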